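# Stack a wind-chime stand foot in the gluing jig

### The job

Dry-stack the foot of a wind-chime display stand in the gluing jig: put the thick grooved plinth block down flat between the four corner posts, then the flat square spacer with the big hole squarely on top of it, then the round disc centred on the spacer with its brass socket up. Set each part down rather than dropping it, let go of it before fetching the next, and leave the glass chime, ink stone, brush pot and paint dish where they stand.

Things in the scene. Friction and masses are not known exactly. Their poses are not given: they have to be found in the camera images.
- jig: fixed gluing jig: plywood board 110 x 110 x 10 mm with a square nest of four L-shaped aluminium corner posts, 4 mm thick. Origin at the centre of the underside, x and y along the edges, z up. Nest 60 mm wall to wall (2 mm play each side); posts upright to 40 mm above the board, then flared to 52 mm (79 mm across outside). A 38 mm opening for a finger in the middle of each side.
- nest (a point): centre of the nest's floor, on the board's top face, 10 mm above the jig's origin; same axes as the jig
- plinth: loose wooden plinth block, 56 x 56 x 24 mm, 70 g: a slab 8 mm high, a 3 mm dark groove (3 mm deep) and above it a slab 13 mm high, plain on top. Origin at the centre of the underside, x and y along its edges, z up; any of its four quarter turns will do.
- spacer: loose flat wooden spacer, 56 x 56 x 10 mm, 25 g, with a 28 mm hole through its middle. Origin at the centre of the underside, x and y along its edges, z up; any of its four quarter turns will do.
- disc: loose round wooden disc, 56 mm in diameter, 12 mm thick, 70 g, with a brass socket 16 mm in diameter standing 14 mm up from the middle of its top. Origin at the centre of the underside, z up; any yaw will do. It can be gripped by its rim or by the socket.
- chime: bystander: clear glass wind-chime bell standing mouth down, 74 mm in diameter, 76 mm high with its red stub; origin at the centre of its underside
- inkstone: bystander: dark ink stone, 130 x 75 x 22 mm; origin at the centre of its underside, x along its length
- brush_pot: bystander: round wooden pot 80 mm in diameter and 100 mm high, full of brushes reaching to about 210 mm; origin at the centre of its underside
- paint_dish: bystander: small white china dish, 72 mm in diameter, 24 mm high; origin at the centre of its underside
Not all that is in view belongs to the job. Leave any blue or purple look-alike of the plinth alone.

How it is judged:
By the outcome, as a careful person would: the job done as asked, in the order asked, and still so for the second after the job is handed in, with the robot touching nothing.
It also fails if it takes over 69 s, if anything falls off the work surface, if the arm or the gripper's body presses on something with over 40 N, if the wrist force passes 120 N, or if a joint passes its speed limit or range.

### The arm

A 7-joint arm with a two-finger parallel gripper is mounted at the origin on the work surface. World frame = base frame: x ahead of the robot, y to its left, z up, the work surface at z = 0. Lengths are in mm, angles in rad, forces in N, time in s.
With the tool pointing down it reaches from about 350 to 900 mm from the base axis. Payload 19.9 kg.
Tool frame: the origin (TCP) lies on the centre line of the jaws, within the pads' length; the fingertips stand 17 mm ahead of it and the grasp point (between the pads) lies 2 mm behind it; z points along the fingers, y is the line along which they close (so a half turn about z gives the same grasp; the last joint's range is limited). The gripper opens to 85 mm and grips with 20 to 120 N. Pads are 22 mm wide; open, the fingers measure 114 mm over their backs; the gripper's body (76 mm by 85 mm) begins 54 mm behind the grasp point. The pads swing forward as they close: fully open they stand 13 mm farther back than shut.
Start: joints at [1.194, 0.417, -0.01, 1.614, 0.005, 1.111, -0.053], TCP at [205.358, -590.281, 248.26] pointing down, gripper open.
Joint ranges: [-2.81, 2.81], [-0.39, 2.02], [-1.27, 1.25], [0.06, 2.57], [-1.19, 4.33], [0.19, 2], [-2.82, 2.82]. Speed limits (rad/s): [1.89, 1.89, 2.39, 2.39, 3.01, 3.01, 3.01].

### API

Orientations are given as a rotation vector (axis times angle).
In Python, from workcell import env, viewer gives the robot as it stands.
- The arm moves only by the tool drive_tool, never from a script. Its argument "rows" is a list that holds one entry, the list of rows, each a list of 6 numbers: the shift along the world's x, y, z scaled (see below), then the turn, a rotation vector about the world's x, y, z scaled (see below). A call has exactly 10 rows; each row shifts and turns the commanded pose from where the row before left it; what a row does not reach is not made up. The controller multiplies each number of a shift by 50 mm and each number of a turn by 0.1 rad. A row lasts 1/10 s, in which the tool goes at most 50 mm and 8.59 degrees, less where a joint would pass 70% of its speed; a pose out of reach is approached as far as the arm can. A call with a number of a shift or a turn outside -1 to 1 is refused whole. A call with a gripper value outside its range is refused whole. "claw" is the finger opening in mm, from 0 to 85.4, set as the call begins (left out, the last holds). The fingers move at their own pace and stop on an object; "squeeze" is the grip in N (left out, the last holds). Time passes only in rows, so rows that do not move let the fingers close, or fill a call up. It gives the time, the measured TCP pose, the force, the opening and the grip force at its end, in the units of the state.
- env.sense(): the state, without advancing time (a new reading comes with each control period).
- viewer.grab_frame(name): name is "scene" or "top" or "wrist"; returns the picture (480x640x3 uint8, red, green, blue); there is no depth.
- viewer.calibration(name): a dict with "mtx" (3x3 intrinsics, pixels), "T" (4x4, takes a point from camera to world coordinates); the wrist camera has in their place "hand_eye" (4x4, takes a point from camera to tool coordinates, whose origin is the TCP and whose axes are the flange's). Camera axes: x right, y up, looking along -z (the intrinsics and any distortion apply to the point x, -y, -z); pixel columns grow to the right and rows downward; lengths in mm; the calibration is good to about 2 mm. A picture is of the moment at which its call begins: read the wrist's pose just before it. calibration takes no time and is no camera call.
- env.hand_in(): hands the job in; it is judged then, once.
The state is a dict: "t": time; "q": joint angles; "dq": joint speeds; "tau": joint torques, N m; "tcp_pos": TCP position; "eef_rot": TCP orientation; "force": force on the tool from outside, world axes, zero at the start; "moment": the same for the moment, N m; "width": opening from 0.0 (shut) to 1.0 (fully open); "grip_force": force on a finger pad.
Only numpy, scipy, OpenCV 4.12 (cv2) and the standard library are available. Lean on these libraries where they do the work, as an engineer would, in place of code of your own. Each camera call takes 0.05 s, during which the arm holds its last target. There are 200 camera calls.

## Working session

There is one attempt and no reset: what is moved stays moved. The work goes in short steps, Python scripts to look and compute and a tool call to move; the robot and the scene stay as the last step left them, time stands still between calls to the robot, and variables do not carry over. Pictures are saved under pics/ and viewed, at most 10 in all, crops included, and the job is handed in when it is done.

Besides the shell and the picture viewer there is one more tool, called after "Emit:" by a JSON object that holds its "method" and its "body", one argument or row to a line. drive_tool: Moves the arm, as the interface text tells. Shifts and turns lie within -1 to 1; 1 stands for 50 mm of shift or 0.1 rad of turn. Its arguments: {"type":"object","properties":{"rows":{"type":"array"},"claw":{"type":"number"},"squeeze":{"type":"number"}},"required":["rows"]}

```bash
mkdir -p pics; ls
python3 - <<'E'
from workcell import env, viewer
import cv2,numpy as np
s=env.sense();print(s)
for n in("scene","top","wrist"):
    f=viewer.grab_frame(n);cv2.imwrite(f"pics/{n}0.png",f[:,:,::-1]);c=viewer.calibration(n);print(n,c)
E
```

```text
pics
{'t': 0.0, 'q': array([ 1.19452151,  0.417966  , -0.01030037,  1.6141918 ,  0.00470728,
        1.11068761, -0.05302443]), 'dq': array([0.00046952, 0.00049257, 0.00090523, 0.00021765, 0.00080691,
       0.0016368 , 0.00037882]), 'tau': array([-1.48622046e-03, -8.64433265e+01,  6.78271540e-01, -4.34892833e+01,
        1.91058655e-02,  7.47710030e-03, -1.08298113e-05]), 'tcp_pos': array([ 205.22641947, -589.99282165,  247.65783478]), 'eef_rot': array([-3.09651298e+00, -5.23188676e-01,  4.74341540e-04]), 'force': array([-0.02820652,  0.08555184, -1.03299663]), 'moment': array([ 0.02294503,  0.01191394, -0.0898889 ]), 'grip_force': 0.0, 'width': 1.0038549578684441}
scene {'mtx': array([[433.72860855,   0.        , 324.40304202],
       [  0.        , 433.72860855, 235.85681903],
       [  0.        ,   0.        ,   1.        ]]), 'T': array([[-1.30837909e-01, -6.77551869e-01,  7.23743674e-01,
         1.33247347e+03],
       [ 9.91329202e-01, -8.04577111e-02,  1.03889223e-01,
         1.25766185e+02],
       [-1.21595776e-02,  7.31060888e-01,  6.82203872e-01,
         7.63075595e+0
[... 427 characters left out ...]
+00],
       [-1.54278385e-04,  1.85831891e-01,  9.82581541e-01,
         1.49867439e+03],
       [ 0.00000000e+00,  0.00000000e+00,  0.00000000e+00,
         1.00000000e+00]])}
wrist {'mtx': array([[334.25488558,   0.        , 322.41787265],
       [  0.        , 334.25488558, 241.63341383],
       [  0.        ,   0.        ,   1.        ]]), 'hand_eye': array([[ 1.14194335e-03,  9.48606424e-01,  3.16456235e-01,
         8.05095053e+01],
       [ 9.99998946e-01, -7.99408748e-04, -1.21223040e-03,
         4.89865858e-01],
       [-8.96951664e-04,  3.16457285e-01, -9.48606337e-01,
        -1.26779994e+02],
       [ 0.00000000e+00,  0.00000000e+00,  0.00000000e+00,
         1.00000000e+00]])}
```

View pics/top0.png

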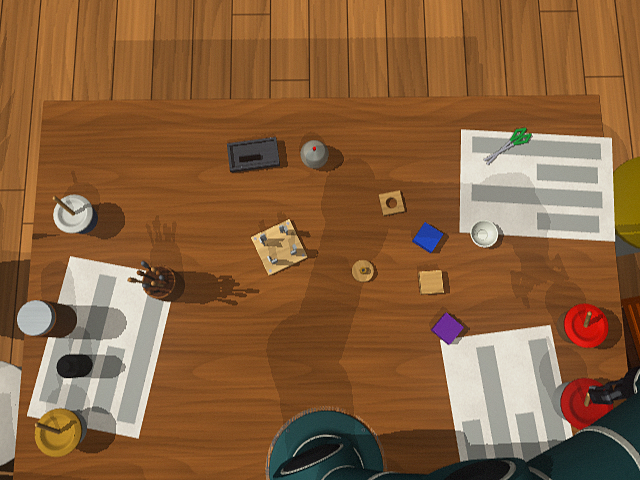

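View pics/scene0.png

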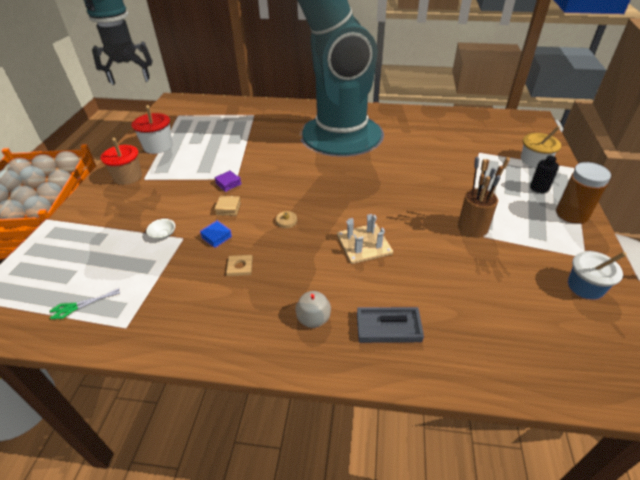

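The top view shows the jig at (279,246), a plain wooden block at (431,282), the spacer with its hole at (391,203) and the disc with socket at (363,271). The look-alikes are blue (429,237) and purple (448,328). Plinth candidates are those three blocks, and I choose the wooden one at (431,282).

```bash
cat > h.py <<'E'
from workcell import env, viewer
import cv2,numpy as np
from scipy.spatial.transform import Rotation as R
def cam(n,s=None):
    c=viewer.calibration(n)
    if n!="wrist": return c["mtx"],np.array(c["T"])
    T=np.eye(4);T[:3,:3]=R.from_rotvec(s["eef_rot"]).as_matrix();T[:3,3]=s["tcp_pos"]
    return c["mtx"],T@c["hand_eye"]
def ray(K,T,px,z):
    px=np.atleast_2d(np.asarray(px,float))
    d=np.c_[(px[:,0]-K[0,2])/K[0,0],-(px[:,1]-K[1,2])/K[1,1],-np.ones(len(px))]@T[:3,:3].T
    return (T[:3,3]+d*((z-T[2,3])/d[:,2])[:,None])[:,:2]
def proj(K,T,p):
    c=(np.asarray(p,float)-T[:3,3])@T[:3,:3]
    return np.array([K[0,2]+K[0,0]*c[0]/-c[2],K[1,2]-K[1,1]*c[1]/-c[2]])
def shot(n,name):
    s=env.sense();f=viewer.grab_frame(n)[:,:,::-1].copy();cv2.imwrite(f"pics/{name}.png",f);return s,f,cam(n,s)
E
python3 - <<'E'
from h import *
f=cv2.imread("pics/top0.png");K,T=cam("top")
hsv=cv2.cvtColor(f,cv2.COLOR_BGR2HSV)
for n,(u,v),z in[("jig",(279,246),10),("plinth",(431,282),24),("spacer",(391,203),10),("disc",(363,271),12)]:
    r=35 if n=="jig" else 18
    sub=hsv[v-r:v+r,u-r:u+r]
    print(n,sub[r,r],hsv[v-8,u-8],ray(K,T,(u,v),z))
    m=(sub[...,2]>150).astype(np.uint8)
    c=max(cv2.findContours(m,0,1)[0],key=cv2.contourArea)
    c=c[:,0]+[u-r,v-r]
    w=ray(K,T,c,z).astype(np.float32); print(cv2.minAreaRect(w))
for n,u,v,z in[("chime",314,152,40),("ink",254,154,22),("pot",157,282,50),("dish",485,234,24),("blue",429,237,24),("purple",448,328,24)]:print(n,ray(K,T,(u,v),z))
s=cv2.imread("pics/scene0.png");
a=cv2.resize(s[165:285,195:315],(600,600),interpolation=cv2.INTER_CUBIC);cv2.imwrite("pics/crop.png",a)
E
```

```text
jig [ 19 132 116] [ 19 126 192] [[541.12248061 113.14467442]]
((538.1724243164062, 117.01826477050781), (110.13406372070312, 115.27267456054688), 24.942110061645508)
plinth [ 18 145 199] [ 18 146 203] [[ 442.65007768 -266.81085588]]
((443.7607421875, -265.7737121582031), (56.95475769042969, 57.73650360107422), 3.3845767974853516)
spacer [ 13 184 125] [ 18 144 197] [[ 650.19986419 -175.79762836]]
((652.9258422851562, -175.87571716308594), (53.9808235168457, 55.62697982788086), 10.904581069946289)
disc [ 16 119 109] [ 18 154 175] [[474.03567388 -98.8749187 ]]
((476.674072265625, -97.64338684082031), (53.050907135009766, 50.86454772949219), 89.27590942382812)
chime [[780.10670991  21.21681593]]
ink [[782.88313474 177.48634338]]
pot [[448.14975925 409.04047146]]
dish [[ 562.8744485  -409.19275132]]
blue [[ 556.93489518 -267.10898466]]
purple [[ 328.65420713 -303.263139  ]]
```

View pics/crop.png

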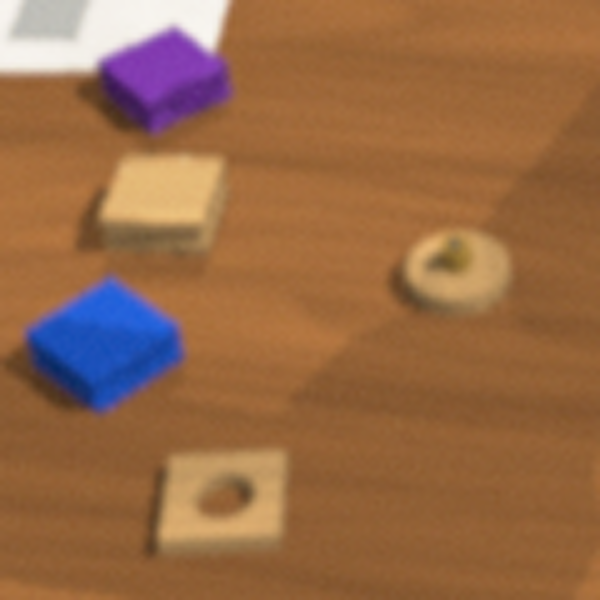

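Emit:
{"method": "drive_tool", "body": {
  "rows": [
    [[0.48, 0.65, -0.24, 0, 0, -0.28], [0.48, 0.65, -0.24, 0, 0, -0.28], [0.48, 0.65, -0.24, 0, 0, -0.28], [0.48, 0.65, -0.24, 0, 0, -0.28], [0.48, 0.65, -0.24, 0, 0, -0.28], [0.48, 0.65, -0.24, 0, 0, -0.28], [0.48, 0.65, -0.24, 0, 0, -0.28], [0.48, 0.65, -0.24, 0, 0, -0.28], [0.48, 0.65, -0.24, 0, 0, -0.28], [0.48, 0.65, -0.24, 0, 0, -0.28]]
  ],
  "claw": 80,
  "squeeze": 40
}}

```text
t: 1.15
tcp_pos: [446.1, -263.8, 127.8]
eef_rot: [-3.14, -0.084, -0.0]
force: [1.4, -1.1, 0.1]
width: 0.936
grip_force: 0.0
```

```bash
cat >> h.py <<'E'
def rect(f,KT,z,guess,r=60,vmin=140):
    "square part near guess (world xy): bright wood contour whose top is at height z"
    K,T=KT;hsv=cv2.cvtColor(f,cv2.COLOR_BGR2HSV)
    m=((hsv[...,2]>vmin)&(hsv[...,0]>14)&(hsv[...,0]<28)&(hsv[...,1]<175)).astype(np.uint8)
    m=cv2.morphologyEx(m,cv2.MORPH_OPEN,np.ones((3,3),np.uint8))
    u,v=proj(K,T,[*guess,z])
    cs=[c for c in cv2.findContours(m,0,1)[0] if cv2.contourArea(c)>300]
    c=max(cs,key=lambda c:cv2.pointPolygonTest(c,(float(u),float(v)),True))
    w=ray(K,T,c[:,0],z).astype(np.float32)
    return cv2.minAreaRect(w),c
def yaw(s):
    x=R.from_rotvec(s["eef_rot"]).as_matrix()[:,0];return np.degrees(np.arctan2(x[1],x[0]))
E
python3 - <<'E'
from h import *
s,f,KT=shot("wrist","w1");print(s["t"],s["tcp_pos"],yaw(s),s["eef_rot"])
r,c=rect(f,KT,24,(443.5,-266));print(r)
cv2.drawContours(f,[c],-1,(0,0,255),1);cv2.imwrite("pics/w1b.png",f)
E
```

```text
1.15 [ 446.05215324 -263.84957021  127.80803454] 3.06435106042574 [-3.14039389e+00 -8.39988919e-02 -1.71103361e-05]
((445.56854248046875, -267.2945251464844), (58.85592269897461, 59.19103240966797), 3.118154764175415)
```

View pics/w1b.png

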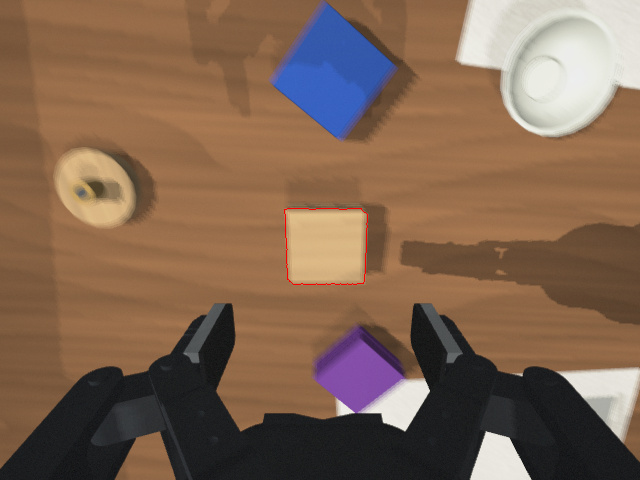

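The close view shows the plain wooden plinth at (326,246), upright and clear of blue (335,70) and purple (360,370). The disc is at (95,187), socket up. The plinth yaw matches the jaws.

Emit:
{"method": "drive_tool", "body": {
  "rows": [
    [[-0.02, -0.06, -0.37, 0, 0, 0], [0, 0, -0.37, 0, 0, 0], [0, 0, -0.37, 0, 0, 0], [0, 0, -0.37, 0, 0, 0], [0, 0, -0.37, 0, 0, 0], [0, 0, -0.18, 0, 0, 0], [0, 0, -0.1, 0, 0, 0], [0, 0, -0.07, 0, 0, 0], [0, 0, 0, 0, 0, 0], [0, 0, 0, 0, 0, 0]]
  ],
  "claw": 72
}}

```text
t: 2.2
tcp_pos: [444.6, -268.5, 18.8]
eef_rot: [3.14, 0.086, 0.001]
force: [0.3, 0.3, 0.3]
width: 0.841
grip_force: 0.0
```

Emit:
{"method": "drive_tool", "body": {
  "rows": [
    [[0, 0, 0, 0, 0, 0], [0, 0, 0, 0, 0, 0], [0, 0, 0, 0, 0, 0], [0, 0, 0, 0, 0, 0], [0, 0, 0, 0, 0, 0], [0, 0, 0, 0, 0, 0], [0, 0, 0, 0, 0, 0], [0, 0, 0, 0, 0, 0], [0, 0, 0, 0, 0, 0], [0, 0, 0, 0, 0, 0]]
  ],
  "claw": 50,
  "squeeze": 40
}}

```text
t: 3.2
tcp_pos: [444.6, -268.4, 19.0]
eef_rot: [3.14, 0.086, 0.001]
force: [-1.0, 0.7, 9.4]
width: 0.648
grip_force: 41.4
```

Emit:
{"method": "drive_tool", "body": {
  "rows": [
    [[0, 0, 0.4, 0, 0, 0], [0, 0, 0.9, 0, 0, 0], [0, 0.6, 0.7, 0, 0, 0.3], [0.15, 0.95, 0.24, 0, 0, 0.5], [0.15, 0.95, 0.24, 0, 0, 0.5], [0.15, 0.95, 0.24, 0, 0, 0.5], [0.15, 0.95, 0.24, 0, 0, 0.5], [0.15, 0.95, 0.24, 0, 0, 0.5], [0.15, 0.95, 0.24, 0, 0, 0.5], [0.15, 0.95, 0, 0, 0, 0.5]]
  ]
}}

```text
t: 4.2
tcp_pos: [497.5, 96.3, 192.2]
eef_rot: [3.067, 0.68, 0.005]
force: [1.4, -0.3, -1.1]
width: 0.649
grip_force: 43.7
```

Run:
```python
from h import *
s,f,KT=shot("wrist","w2");print(s["t"],s["tcp_pos"],yaw(s),s["width"],s["grip_force"],s["force"])
print(proj(*KT,[540,115,10]))
```

```text
4.2 [497.46879164  96.25544441 192.20938186] 25.01698889311478 0.6485909461846816 43.65510385483503 [ 1.44390323 -0.33441347 -1.06953809]
[322.51679579 170.05111292]
```

View pics/w2.png

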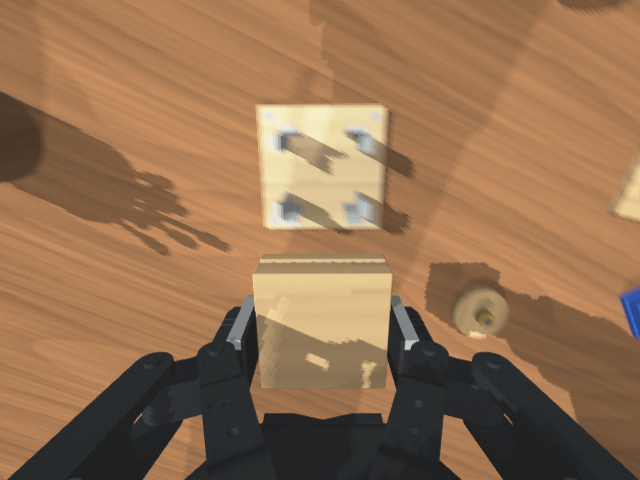

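Held plinth (320,325) has the groove low down, so it is right way up. The jig board is at (323,167) with posts at (285,140), (362,138), (285,208), (362,210).

Run:
```python
from h import *
s,f,KT=shot("wrist","w3");print(s["t"],s["tcp_pos"],yaw(s))
hsv=cv2.cvtColor(f,cv2.COLOR_BGR2HSV)
for p in [(325,110),(270,170),(250,170),(320,330),(285,208),(286,140),(320,80)]: print(p,hsv[p[1],p[0]])
m=((hsv[...,2]>175)&(hsv[...,1]<150)).astype(np.uint8)
m[240:]=0;m[:,:230]=0;m[:,420:]=0
c=max(cv2.findContours(m,0,1)[0],key=cv2.contourArea)
hull=cv2.convexHull(c)
q=cv2.approxPolyDP(hull,6,True)[:,0];print(q)
w=ray(*KT,hull[:,0],10).astype(np.float32);print("jig",cv2.minAreaRect(w))
wc=ray(*KT,q,10);print(wc,wc.mean(0))
# held plinth top
Rm=R.from_rotvec(s["eef_rot"]).as_matrix()
for z in (0,5):
  w=ray(*KT,[(254,272),(391,272),(387,387),(262,387)],s["tcp_pos"][2]+z)
  print(z,(np.c_[w-s["tcp_pos"][:2],np.zeros(4)])@Rm)
g=f[90:240,240:410].copy();cv2.imwrite("pics/w3c.png",cv2.resize(g,None,fx=4,fy=4,interpolation=cv2.INTER_CUBIC)[:600,:680])
```

```text
4.25 [497.54211088 104.22214785 191.88112199] 25.62314783760084
(325, 110) [ 13 131 158]
(270, 170) [ 14 130 200]
(250, 170) [ 13 133 177]
(320, 330) [ 19  98 224]
(285, 208) [ 22  71 238]
(286, 140) [ 24  50 246]
(320, 80) [ 13 127 154]
[[230  91]
 [397 113]
 [387 233]
 [230 239]]
jig ((530.3005981445312, 129.2137908935547), (132.30567932128906, 151.10926818847656), 20.750913619995117)
[[565.32446876 223.27968415]
 [611.50010022  87.06780944]
 [513.09342745  42.06867668]
 [441.66966289 176.42881427]] [532.89691483 132.21124613]
0 [[ 24.86483344 -27.66879298   0.15655165]
 [ 24.95135633  28.87262453   0.05840114]
 [-33.33423082  30.80664008  -0.19892098]
 [-33.44726735 -27.59284486  -0.09764817]]
5 [[ 27.02975391 -26.55608014   0.16404529]
 [ 27.11287389  27.76158751   0.069755  ]
 [-28.88036595  29.61953905  -0.17744675]
 [-28.9889568  -26.48311903  -0.08015697]]
```

View pics/w3c.png

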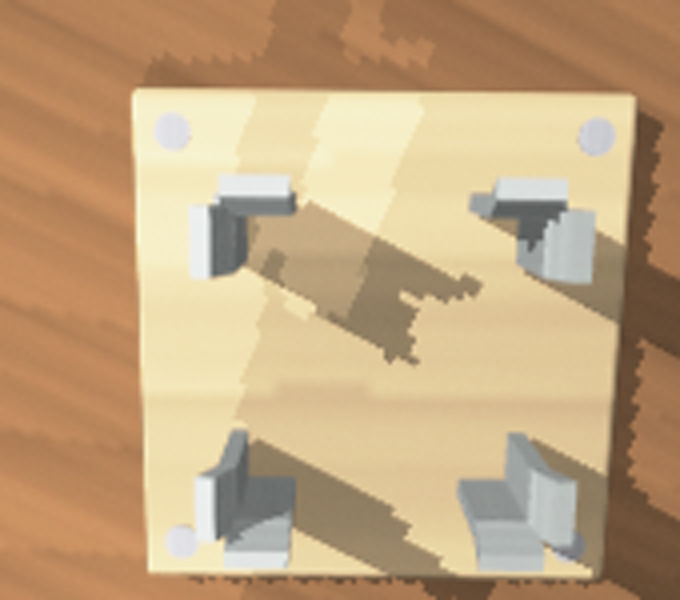

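The crop shows the board corners at crop (134,89), (634,95), (600,578) and (149,572). The outer rims of the flared posts run about (190,175), (597,178), (577,571) and (196,567). I will cast both sets.

Run:
```python
from h import *
s=env.sense();print(s["tcp_pos"],yaw(s))
s["tcp_pos"]=np.array([497.54211088,104.22214785,191.88112199])
a=np.radians(25.62314783760084)/2;s["eef_rot"]=np.pi*np.array([np.cos(a),np.sin(a),0])
KT=cam("wrist",s)
for z,P in((10,[(134,89),(634,95),(600,578),(149,572)]),(62,[(190,175),(597,178),(577,571),(196,567)])):
    w=ray(*KT,np.array(P)/4+[240-.4,90-.4],z)
    d=np.roll(w,-1,0)-w;print(z,w.mean(0),np.linalg.norm(d,axis=1),np.degrees(np.arctan2(d[:,1],d[:,0])),cv2.minAreaRect(w.astype(np.float32)))
```

```text
[497.01407898 100.58603349 191.13557316] 25.452290293263648
10 [538.9593912  111.15591215] [107.82889136 109.05345831 108.89454214 108.72361481] [ -64.95100529 -154.52060108  114.87691708   24.9193767 ] ((539.1087036132812, 110.9314193725586), (109.04822540283203, 108.89451599121094), 24.91937828063965)
62 [539.22990063 111.01168173] [74.37079719 75.03614759 76.38000282 74.70964122] [ -64.71364417 -153.76938718  115.0460812    24.69431565] ((539.4161376953125, 110.79721069335938), (75.02009582519531, 76.37998962402344), 25.04607391357422)
```

Run:
```python
from h import *
s,f,KT=shot("wrist","w4");print(s["t"],s["tcp_pos"],yaw(s),s["eef_rot"])
g=cv2.imread("pics/w3.png")
sh=[]
for z,P in((10,[(134,89),(634,95),(600,578),(149,572)]),(62,[(190,175),(597,178),(577,571),(196,567)])):
    P=np.array(P)/4+[240-.4,90-.4];Q=[]
    for p in P:
        u,v=np.round(p).astype(int)
        t=g[v-8:v+9,u-8:u+9]; r=f[v-26:v+27,u-26:u+27]
        m=cv2.matchTemplate(r,t,cv2.TM_CCOEFF_NORMED);_,val,_,l=cv2.minMaxLoc(m);Q.append(p+np.array(l)-18);sh.append((l[0]-18,l[1]-18,round(val,2)))
    w=ray(*KT,Q,z);print(z,w.mean(0),cv2.minAreaRect(w.astype(np.float32)))
print(sh)
```

```text
4.3 [497.01407898 100.58603349 191.13557316] 25.452290293263648 [-3.06247047 -0.69162913 -0.00340834]
10 [539.65872409 111.3262297 ] ((539.7177124023438, 111.04005432128906), (109.14356994628906, 109.6703109741211), 24.880573272705078)
62 [539.72973634 110.52150552] ((540.0, 110.07711791992188), (75.18791198730469, 76.7972412109375), 24.925765991210938)
[(-4, -3, 0.99), (-3, -3, 0.99), (-2, -2, 0.99), (-3, -2, 0.99), (-4, -3, 0.97), (-3, -3, 0.97), (-2, -2, 0.98), (-3, -2, 0.99)]
```

Emit:
{"method": "drive_tool", "body": {
  "rows": [
    [[0.2, 0.05, -0.4, 0, 0, 0], [0.2, 0.05, -0.4, 0, 0, 0], [0.2, 0.05, -0.4, 0, 0, -0.05], [0.15, 0.05, -0.4, 0, 0, 0], [0.1, 0.02, -0.3, 0, 0, 0], [0, 0, -0.1, 0, 0, 0], [0, 0, 0, 0, 0, 0], [0, 0, 0, 0, 0, 0], [0, 0, 0, 0, 0, 0], [0, 0, 0, 0, 0, 0]]
  ]
}}

```text
t: 5.35
tcp_pos: [539.6, 105.1, 91.0]
eef_rot: [3.069, 0.67, 0.002]
force: [0.7, -0.1, -0.8]
width: 0.643
grip_force: 43.6
```

Run:
```python
from h import *
s,f,KT=shot("wrist","w5");print(s["t"],s["tcp_pos"],yaw(s),s["eef_rot"],s["force"])
```

```text
5.35 [539.58544394 105.1240029   90.98290481] 24.614726465107502 [3.06927728e+00 6.69623619e-01 1.58499346e-03] [ 0.68278315 -0.12123133 -0.76309886]
```

View pics/w5.png

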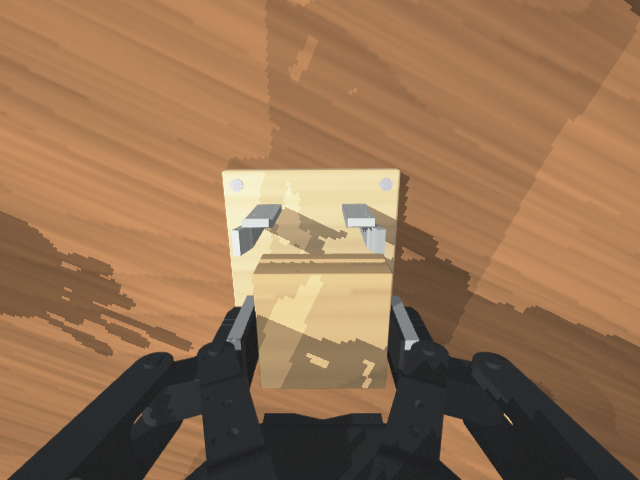

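The picture shows the plinth over the jig, but about 7 mm too far right. Board corners are at (222,171) and (400,169), and post rims run from 232 to 386 near row 230.

Run:
```python
from h import *
s=env.sense();print(s["tcp_pos"],yaw(s))
KT=cam("wrist",s);Rm=R.from_rotvec(s["eef_rot"]).as_matrix();f=cv2.imread("pics/w5.png")
def tool(P,z):
    w=ray(*KT,P,z);return w,(np.c_[w-s["tcp_pos"][:2],np.zeros(len(w))])@Rm
print("board",tool([(222.5,171),(400,169.5)],10))
print("rim",tool([(232,228),(386,227)],62))
print("held",tool([(254,272),(391,272),(387,387),(262,387)],s["tcp_pos"][2]+5)[1].mean(0))
```

```text
[539.52893705 105.16339868  90.84710742] 24.62203214945289
board (array([[565.90580717, 183.76742422],
       [612.04072337,  85.53260828]]), array([[ 5.67273886e+01, -6.04676345e+01,  2.58891404e-02],
       [ 5.77399219e+01,  4.80564797e+01,  5.70853527e-02]]))
rim (array([[553.79285758, 159.18656808],
       [585.36448057,  91.65146944]]), array([[ 3.54746716e+01, -4.31683880e+01,  1.46883311e-02],
       [ 3.60385004e+01,  3.13798418e+01,  3.60183997e-02]]))
held [-9.32812431e-01  1.10325038e+00 -3.95168750e-04]
```

Emit:
{"method": "drive_tool", "body": {
  "rows": [
    [[0, 0.15, 0, 0, 0, 0.05], [0, 0, 0, 0, 0, 0], [0, 0, 0, 0, 0, 0], [0, 0, -0.1, 0, 0, 0], [0, 0, -0.1, 0, 0, 0], [0, 0, -0.1, 0, 0, 0], [0, 0, -0.1, 0, 0, 0], [0, 0, -0.1, 0, 0, 0], [0, 0, 0, 0, 0, 0], [0, 0, 0, 0, 0, 0]]
  ]
}}

```text
t: 6.4
tcp_pos: [539.3, 112.7, 65.2]
eef_rot: [-3.068, -0.678, 0.0]
force: [0.7, 1.0, -0.7]
width: 0.644
grip_force: 43.6
```

Emit:
{"method": "drive_tool", "body": {
  "rows": [
    [[0, 0, -0.1, 0, 0, 0], [0, 0, -0.1, 0, 0, 0], [0, 0, -0.1, 0, 0, 0], [0, 0, -0.1, 0, 0, 0], [0, 0, -0.1, 0, 0, 0], [0, 0, 0, 0, 0, 0], [0, 0, 0, 0, 0, 0], [0, 0, 0, 0, 0, 0], [0, 0, 0, 0, 0, 0], [0, 0, 0, 0, 0, 0]]
  ]
}}

```text
t: 7.4
tcp_pos: [539.4, 112.7, 40.4]
eef_rot: [-3.068, -0.678, -0.0]
force: [0.9, -0.4, -1.2]
width: 0.649
grip_force: 43.6
```

No contact with the walls. Lowering the last 11 mm gently.

Emit:
{"method": "drive_tool", "body": {
  "rows": [
    [[0, 0, -0.06, 0, 0, 0], [0, 0, -0.06, 0, 0, 0], [0, 0, -0.04, 0, 0, 0], [0, 0, -0.03, 0, 0, 0], [0, 0, -0.02, 0, 0, 0], [0, 0, 0, 0, 0, 0], [0, 0, 0, 0, 0, 0], [0, 0, 0, 0, 0, 0], [0, 0, 0, 0, 0, 0], [0, 0, 0, 0, 0, 0]]
  ]
}}

```text
t: 8.4
tcp_pos: [539.4, 112.7, 29.8]
eef_rot: [-3.068, -0.678, -0.0]
force: [-0.2, 0.2, -0.8]
width: 0.646
grip_force: 43.6
```

Emit:
{"method": "drive_tool", "body": {
  "rows": [
    [[0, 0, -0.02, 0, 0, 0], [0, 0, -0.01, 0, 0, 0], [0, 0, 0, 0, 0, 0], [0, 0, 0, 0, 0, 0], [0, 0, 0, 0, 0, 0], [0, 0, 0, 0, 0, 0], [0, 0, 0, 0, 0, 0], [0, 0, 0, 0, 0, 0], [0, 0, 0, 0, 0, 0], [0, 0, 0, 0, 0, 0]]
  ]
}}

```text
t: 9.4
tcp_pos: [539.5, 112.8, 29.0]
eef_rot: [3.067, 0.678, 0.0]
force: [-5.8, -2.8, 17.7]
width: 0.643
grip_force: 45.6
```

Emit:
{"method": "drive_tool", "body": {
  "rows": [
    [[0, 0, 0, 0, 0, 0], [0, 0, 0, 0, 0, 0], [0, 0, 0, 0, 0, 0], [0, 0, 0, 0, 0, 0], [0, 0, 0, 0, 0, 0], [0, 0, 0.2, 0, 0, 0], [0, 0, 0.5, 0, 0, 0], [0, 0, 0.8, 0, 0, 0], [0, 0, 0.5, 0, 0, 0], [0, 0, 0, 0, 0, 0]]
  ],
  "claw": 70
}}

```text
t: 10.4
tcp_pos: [541.1, 113.2, 132.3]
eef_rot: [3.067, 0.678, 0.009]
force: [0.6, 0.5, -0.3]
width: 0.817
grip_force: 0.0
```

Run:
```python
from h import *
s,f,KT=shot("wrist","w6");print(s["t"],s["tcp_pos"],yaw(s),s["width"])
g=f[150:450,170:490];cv2.imwrite("pics/w6c.png",cv2.resize(g,None,fx=1.8,fy=1.8))
```

```text
10.4 [541.06833464 113.17237336 132.33838366] 24.910343152817287 0.8168114334857213
```

View pics/w6c.png

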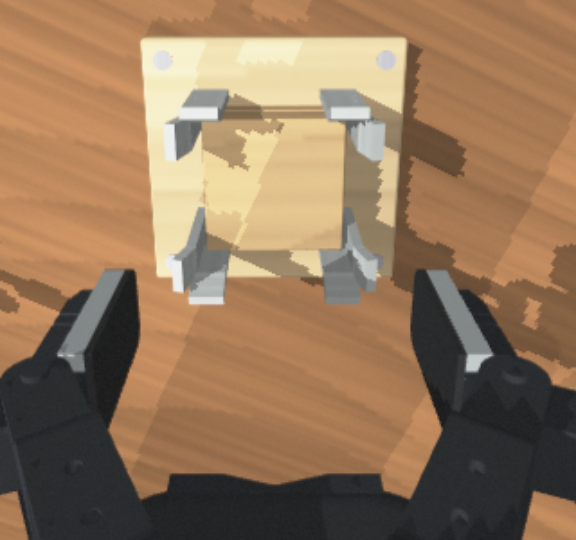

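The plinth sits flat and square in the nest, at crop (273,185). Next is the spacer.

Emit:
{"method": "drive_tool", "body": {
  "rows": [
    [[0.26, -0.66, 0, 0, 0, -0.27], [0.26, -0.66, 0, 0, 0, -0.27], [0.26, -0.66, 0, 0, 0, -0.27], [0.26, -0.66, 0, 0, 0, -0.27], [0.26, -0.66, 0, 0, 0, -0.27], [0.26, -0.66, 0, 0, 0, -0.27], [0.26, -0.66, 0, 0, 0, -0.27], [0.26, -0.66, 0, 0, 0, -0.27], [0.14, -0.5, 0, 0, 0, -0.27], [0, 0, 0, 0, 0, 0]]
  ],
  "claw": 75
}}

```text
t: 11.45
tcp_pos: [649.9, -180.7, 127.1]
eef_rot: [3.127, 0.292, -0.003]
force: [-0.1, 0.3, -0.4]
width: 0.88
grip_force: 0.0
```

Run:
```python
from h import *
import time
viewer.grab_frame("wrist");viewer.grab_frame("wrist")
s,f,KT=shot("wrist","w7");print(s["t"],s["tcp_pos"],yaw(s),s["width"])
Rm=R.from_rotvec(s["eef_rot"]).as_matrix()
for vm in(130,150,170):
    r,c=rect(f,KT,10,(667,-176),vmin=vm);print(r)
    w=np.array(r[0]);print(np.r_[w-s["tcp_pos"][:2],0]@Rm)
```

```text
11.55 [ 649.82570349 -176.24067763  127.33527373] 10.971267368656218 0.8777017606436011
((652.8800659179688, -178.65817260742188), (57.8769645690918, 56.8455810546875), 11.036578178405762)
[ 2.53844508  2.95460156 -0.00616431]
((651.775390625, -178.87364196777344), (55.62595748901367, 56.8455810546875), 11.036574363708496)
[ 1.41295383  2.95589598 -0.00464571]
((651.7557983398438, -178.77313232421875), (55.62596130371094, 56.64078140258789), 11.036490440368652)
[ 1.4128483   2.85349468 -0.00455072]
```

Emit:
{"method": "drive_tool", "body": {
  "rows": [
    [[0.04, -0.03, -0.37, 0, 0, 0], [0, 0, -0.37, 0, 0, 0], [0, 0, -0.37, 0, 0, 0], [0, 0, -0.37, 0, 0, 0], [0, 0, -0.32, 0, 0, 0], [0, 0, -0.18, 0, 0, 0], [0, 0, -0.1, 0, 0, 0], [0, 0, -0.07, 0, 0, 0], [0, 0, 0, 0, 0, 0], [0, 0, 0, 0, 0, 0]]
  ],
  "claw": 72
}}

```text
t: 12.6
tcp_pos: [652.7, -177.9, 21.4]
eef_rot: [3.127, 0.301, 0.001]
force: [0.6, -0.2, -0.2]
width: 0.842
grip_force: 0.0
```

Emit:
{"method": "drive_tool", "body": {
  "rows": [
    [[0, 0, -0.04, 0, 0, 0], [0, 0, 0, 0, 0, 0], [0, 0, 0, 0, 0, 0], [0, 0, 0, 0, 0, 0], [0, 0, 0, 0, 0, 0], [0, 0, 0, 0, 0, 0], [0, 0, 0, 0, 0, 0], [0, 0, 0, 0, 0, 0], [0, 0, 0, 0, 0, 0], [0, 0, 0, 0, 0, 0]]
  ],
  "claw": 50,
  "squeeze": 30
}}

```text
t: 13.6
tcp_pos: [652.7, -177.9, 19.4]
eef_rot: [3.127, 0.301, 0.001]
force: [-2.6, -0.8, 4.7]
width: 0.642
grip_force: 31.0
```

Emit:
{"method": "drive_tool", "body": {
  "rows": [
    [[0, 0, 0.4, 0, 0, 0], [0, 0, 0.9, 0, 0, 0], [-0.3, 0.78, 0.2, 0, 0, 0.3], [-0.3, 0.78, 0.2, 0, 0, 0.3], [-0.3, 0.78, 0.2, 0, 0, 0.3], [-0.3, 0.78, 0.2, 0, 0, 0.3], [-0.3, 0.78, 0.1, 0, 0, 0.3], [-0.3, 0.78, 0, 0, 0, 0.3], [-0.3, 0.78, 0, 0, 0, 0.3], [-0.17, 0.36, 0, 0, 0, 0.3]]
  ]
}}

```text
t: 14.6
tcp_pos: [537.5, 116.9, 129.3]
eef_rot: [-3.066, -0.681, -0.001]
force: [-0.3, -0.7, -0.3]
width: 0.642
grip_force: 32.1
```

Run:
```python
from h import *
for i in range(3):viewer.grab_frame("wrist")
s,f,KT=shot("wrist","w8");print(s["t"],s["tcp_pos"],yaw(s),s["width"],s["grip_force"])
Rm=R.from_rotvec(s["eef_rot"]).as_matrix()
zt=s["tcp_pos"][2]-9.4
r,c=rect(f,KT,zt,s["tcp_pos"][:2]+[-5,12],vmin=120);print(r,np.r_[np.array(r[0])-s["tcp_pos"][:2],0]@Rm)
cv2.drawContours(f,[c],-1,(0,0,255),1);cv2.imwrite("pics/w8b.png",f)
```

```text
14.75 [538.66466784 114.06558063 129.04830556] 24.86223490310044 0.6367937066722109 32.10173964500427
((556.0260009765625, 120.28523254394531), (96.31369018554688, 60.949859619140625), 25.018966674804688) [1.83672838e+01 1.65613864e+00 7.11726505e-03]
```

View pics/w8b.png

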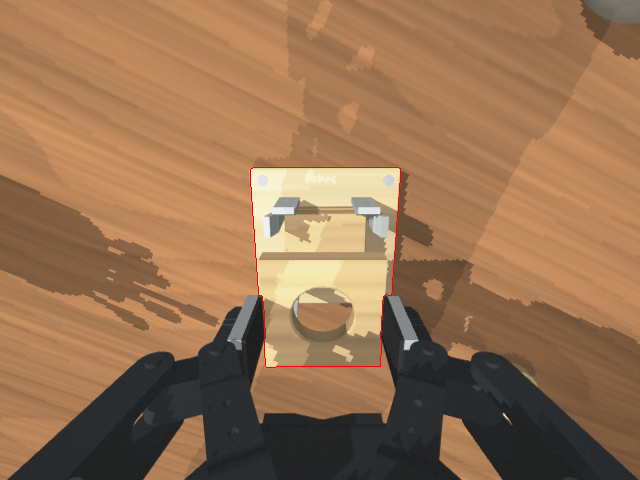

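The spacer is held level, with its top corners at about (260,260), (388,260), (381,366) and (265,366). The plinth is still in the nest at (325,235).

Run:
```python
from h import *
s=env.sense();print(s["tcp_pos"],yaw(s))
KT=cam("wrist",s);Rm=R.from_rotvec(s["eef_rot"]).as_matrix()
w=ray(*KT,[(260,260),(388,260),(381,366),(265,366)],s["tcp_pos"][2]-9.4)
t=(np.c_[w-s["tcp_pos"][:2],np.zeros(4)])@Rm;print(t,t.mean(0))
```

```text
[539.14131967 112.76401659 128.9364656 ] 24.72888225165764
[[ 2.65354333e+01 -2.67059972e+01 -5.69177071e-03]
 [ 2.65708061e+01  2.92996949e+01  1.83464089e-02]
 [-2.92587725e+01  2.93951229e+01  6.25372776e-03]
 [-2.92646041e+01 -2.74870089e+01 -1.81540875e-02]] [-1.35428431e+00  1.12545290e+00  1.88569602e-04]
```

Emit:
{"method": "drive_tool", "body": {
  "rows": [
    [[0.012, 0, -0.2, 0, 0, 0.02], [0, 0, -0.2, 0, 0, 0], [0, 0, -0.2, 0, 0, 0], [0, 0, -0.14, 0, 0, 0], [0, 0, -0.14, 0, 0, 0], [0, 0, -0.14, 0, 0, 0], [0, 0, -0.14, 0, 0, 0], [0, 0, -0.12, 0, 0, 0], [0, 0, 0, 0, 0, 0], [0, 0, 0, 0, 0, 0]]
  ]
}}

```text
t: 15.8
tcp_pos: [539.5, 113.3, 64.8]
eef_rot: [-3.068, -0.676, 0.0]
force: [-0.2, -0.0, 0.1]
width: 0.639
grip_force: 32.1
```

Emit:
{"method": "drive_tool", "body": {
  "rows": [
    [[0, 0, -0.06, 0, 0, 0], [0, 0, -0.06, 0, 0, 0], [0, 0, -0.04, 0, 0, 0], [0, 0, -0.02, 0, 0, 0], [0, 0, -0.01, 0, 0, 0], [0, 0, 0, 0, 0, 0], [0, 0, 0, 0, 0, 0], [0, 0, 0, 0, 0, 0], [0, 0, 0, 0, 0, 0], [0, 0, 0, 0, 0, 0]]
  ]
}}

```text
t: 16.8
tcp_pos: [539.5, 113.2, 55.3]
eef_rot: [-3.068, -0.676, 0.0]
force: [-1.2, 0.4, -0.5]
width: 0.642
grip_force: 32.1
```

Emit:
{"method": "drive_tool", "body": {
  "rows": [
    [[0, 0, -0.02, 0, 0, 0], [0, 0, -0.01, 0, 0, 0], [0, 0, -0.01, 0, 0, 0], [0, 0, 0, 0, 0, 0], [0, 0, 0, 0, 0, 0], [0, 0, 0, 0, 0, 0], [0, 0, 0, 0, 0, 0], [0, 0, 0, 0, 0, 0], [0, 0, 0, 0, 0, 0], [0, 0, 0, 0, 0, 0]]
  ]
}}

```text
t: 17.8
tcp_pos: [539.4, 113.2, 53.4]
eef_rot: [3.068, 0.676, -0.0]
force: [-2.2, -0.1, 5.9]
width: 0.637
grip_force: 32.7
```

Emit:
{"method": "drive_tool", "body": {
  "rows": [
    [[0, 0, 0, 0, 0, 0], [0, 0, 0, 0, 0, 0], [0, 0, 0, 0, 0, 0], [0, 0, 0, 0, 0, 0], [0, 0, 0, 0, 0, 0], [0, 0, 0.2, 0, 0, 0], [0, 0, 0.5, 0, 0, 0], [0, 0, 0.6, 0, 0, 0], [0, 0, 0.2, 0, 0, 0], [0, 0, 0, 0, 0, 0]]
  ],
  "claw": 70
}}

```text
t: 18.8
tcp_pos: [540.3, 113.3, 130.2]
eef_rot: [3.068, 0.676, 0.005]
force: [0.7, 1.1, 0.2]
width: 0.818
grip_force: 0.0
```

Run:
```python
from h import *
viewer.grab_frame("wrist")
s,f,KT=shot("wrist","w9");print(s["t"],s["tcp_pos"],yaw(s),s["width"])
g=f[150:450,170:490];cv2.imwrite("pics/w9c.png",cv2.resize(g,None,fx=1.8,fy=1.8))
```

```text
18.85 [539.67851605 113.14590053 128.78072302] 24.843925539726378 0.8184344182006402
```

View pics/w9c.png

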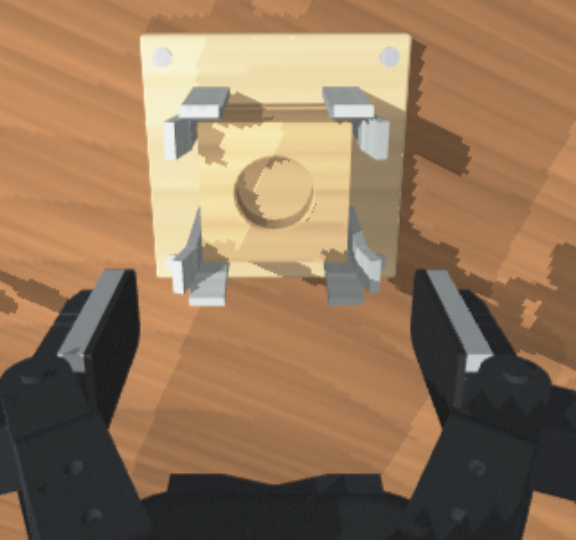

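The spacer lies flat and square on the plinth, hole at crop (274,192). Now the disc.

Emit:
{"method": "drive_tool", "body": {
  "rows": [
    [[-0.14, -0.47, 0, 0, 0, 0], [-0.14, -0.47, 0, 0, 0, 0], [-0.14, -0.47, 0, 0, 0, 0], [-0.14, -0.47, 0, 0, 0, 0], [-0.14, -0.47, 0, 0, 0, 0], [-0.14, -0.47, 0, 0, 0, 0], [-0.14, -0.47, 0, 0, 0, 0], [-0.14, -0.47, 0, 0, 0, 0], [-0.14, -0.46, 0, 0, 0, 0], [0, 0, 0, 0, 0, 0]]
  ],
  "claw": 75
}}

```text
t: 19.9
tcp_pos: [474.9, -100.6, 127.1]
eef_rot: [-3.069, -0.67, 0.004]
force: [0.7, 1.0, 0.4]
width: 0.881
grip_force: 0.0
```

Run:
```python
from h import *
for i in range(2):viewer.grab_frame("wrist")
s,f,KT=shot("wrist","w10");print(s["t"],s["tcp_pos"],yaw(s),s["width"])
Rm=R.from_rotvec(s["eef_rot"]).as_matrix()
hsv=cv2.cvtColor(f,cv2.COLOR_BGR2HSV);u,v=proj(*KT,[475.5,-98,12]).astype(int);print(u,v,hsv[v,u],hsv[v+20,u+20],hsv[v-20,u-20],hsv[v+60,u],hsv[v-60,u],hsv[v,u-60],hsv[v,u+60])
for vm in(110,130,150,165):
  for sm in (150,170):
    m=((hsv[...,2]>vm)&(hsv[...,0]>14)&(hsv[...,0]<28)&(hsv[...,1]<sm)).astype(np.uint8)
    m=cv2.morphologyEx(m,cv2.MORPH_CLOSE,np.ones((3,3),np.uint8))
    cs=[c for c in cv2.findContours(m,0,1)[0] if cv2.contourArea(c)>500]
    if not cs: continue
    c=min(cs,key=lambda c:np.linalg.norm(c[:,0].mean(0)-[u,v]))
    h=cv2.convexHull(c);w=ray(*KT,h[:,0],12).astype(np.float32)
    e=cv2.fitEllipse(w);print(vm,sm,e,np.r_[np.array(e[0])-s["tcp_pos"][:2],0]@Rm,cv2.minEnclosingCircle(w))
```

```text
20.0 [476.00350875 -97.77902256 127.50218618] 24.807411663505366 0.8785508053575848
321 241 [ 22 123 236] [ 22  82 242] [ 21  87 238] [ 14 130 186] [ 14 132 205] [ 14 130 204] [ 13 131 197]
110 150 ((476.160888671875, -99.26296997070312), (55.691585540771484, 58.331783294677734), 119.3375473022461) [-4.79761415e-01  1.41304511e+00 -9.25388349e-04] ((476.5626220703125, -99.70248413085938), 29.272592544555664)
110 170 ((476.160888671875, -99.26296997070312), (55.691585540771484, 58.331783294677734), 119.3375473022461) [-4.79761415e-01  1.41304511e+00 -9.25388349e-04] ((476.5626220703125, -99.70248413085938), 29.272592544555664)
130 150 ((476.1020812988281, -99.21353912353516), (55.551780700683594, 58.32203674316406), 121.49159240722656) [-5.12402538e-01  1.34350187e+00 -8.21125002e-04] ((476.5626220703125, -99.70248413085938), 29.272592544555664)
130 170 ((476.1020812988281, -99.21353912353516), (55.551780700683594, 58.32203674316406), 121.49159240722656) [-5.12402538e-01  1.34350187e+00 -8.21125002e-04] ((476.5626220703125, -99.70248413085938), 29.272592544555664)
150 150 ((475.995056
[... 167 characters left out ...]
0248413085938), 29.272592544555664)
150 170 ((475.99505615234375, -99.15552520751953), (55.31138229370117, 58.30671691894531), 124.21188354492188) [-5.85210838e-01  1.24593694e+00 -6.46650052e-04] ((476.5626220703125, -99.70248413085938), 29.272592544555664)
165 150 ((475.7624206542969, -99.07064819335938), (55.08974838256836, 57.86590576171875), 131.64418029785156) [-7.60767577e-01  1.07128561e+00 -2.87115799e-04] ((476.1637878417969, -98.94316101074219), 29.10355567932129)
165 170 ((475.7624206542969, -99.07064819335938), (55.08974838256836, 57.86590576171875), 131.64418029785156) [-7.60767577e-01  1.07128561e+00 -2.87115799e-04] ((476.1637878417969, -98.94316101074219), 29.10355567932129)
```

Emit:
{"method": "drive_tool", "body": {
  "rows": [
    [[0, 0, -0.37, 0, 0, 0], [0, 0, -0.37, 0, 0, 0], [0, 0, -0.37, 0, 0, 0], [0, 0, -0.37, 0, 0, 0], [0, 0, -0.3, 0, 0, 0], [0, 0, -0.18, 0, 0, 0], [0, 0, -0.1, 0, 0, 0], [0, 0, -0.08, 0, 0, 0], [0, 0, 0, 0, 0, 0], [0, 0, 0, 0, 0, 0]]
  ],
  "claw": 72
}}

```text
t: 21.05
tcp_pos: [476.7, -97.8, 21.7]
eef_rot: [3.068, 0.676, 0.001]
force: [-1.0, 0.6, 0.3]
width: 0.839
grip_force: 0.0
```

Emit:
{"method": "drive_tool", "body": {
  "rows": [
    [[0, 0, -0.03, 0, 0, 0], [0, 0, 0, 0, 0, 0], [0, 0, 0, 0, 0, 0], [0, 0, 0, 0, 0, 0], [0, 0, 0, 0, 0, 0], [0, 0, 0, 0, 0, 0], [0, 0, 0, 0, 0, 0], [0, 0, 0, 0, 0, 0], [0, 0, 0, 0, 0, 0], [0, 0, 0, 0, 0, 0]]
  ],
  "claw": 50,
  "squeeze": 35
}}

```text
t: 22.05
tcp_pos: [476.8, -97.9, 20.4]
eef_rot: [3.068, 0.676, 0.001]
force: [-2.3, 0.5, 10.6]
width: 0.629
grip_force: 34.7
```

Emit:
{"method": "drive_tool", "body": {
  "rows": [
    [[0, 0, 0.4, 0, 0, 0], [0, 0, 0.9, 0, 0, 0], [0, 0, 0.5, 0, 0, 0], [0.2, 0.7, 0.2, 0, 0, 0], [0.2, 0.7, 0.2, 0, 0, 0], [0.2, 0.7, 0, 0, 0, 0], [0.2, 0.7, 0, 0, 0, 0], [0.2, 0.7, 0, 0, 0, 0], [0.2, 0.6, 0, 0, 0, 0], [0.05, 0.1, 0, 0, 0, 0]]
  ]
}}

```text
t: 23.05
tcp_pos: [539.3, 116.2, 130.0]
eef_rot: [-3.065, -0.682, -0.002]
force: [-0.0, 0.0, -1.5]
width: 0.631
grip_force: 37.6
```

Run:
```python
from h import *
for i in range(4):viewer.grab_frame("wrist")
s,f,KT=shot("wrist","w11");print(s["t"],s["tcp_pos"],yaw(s),s["width"],s["grip_force"],s["force"])
Rm=R.from_rotvec(s["eef_rot"]).as_matrix()
hsv=cv2.cvtColor(f,cv2.COLOR_BGR2HSV)
zt=s["tcp_pos"][2]-20+12
# disc edge along the column and lower half rows through the held disc
for u in(300,312,322,334,345):print(u,[tuple(int(x) for x in hsv[v,u]) for v in range(240,276,4)],[tuple(int(x) for x in hsv[v,u]) for v in range(350,380,4)])
print([proj(*KT,np.r_[s["tcp_pos"][:2],zt]+Rm@[x,0,0]).round(1) for x in(-29,-28,0,27,28)])
```

```text
23.25 [538.71114829 111.06839449 129.63055442] 24.79984902680345 0.6286001859675622 37.56009578704834 [ 0.15446527  0.71310701 -1.84799527]
300 [(24, 69, 246), (17, 101, 202), (18, 97, 139), (17, 95, 129), (18, 94, 108), (17, 101, 169), (17, 99, 173), (23, 80, 244), (23, 76, 244)] [(18, 99, 188), (17, 100, 189), (17, 100, 186), (17, 98, 149), (14, 130, 183), (13, 129, 174), (13, 128, 170), (13, 129, 168)]
312 [(17, 99, 180), (18, 100, 194), (22, 79, 243), (22, 84, 241), (16, 100, 171), (18, 100, 173), (17, 99, 206), (22, 82, 243), (22, 82, 243)] [(20, 129, 178), (17, 97, 150), (17, 99, 150), (17, 97, 150), (17, 98, 151), (13, 129, 180), (14, 129, 176), (14, 128, 171)]
322 [(19, 95, 227), (20, 96, 229), (19, 93, 230), (19, 94, 228), (18, 96, 159), (17, 98, 158), (22, 85, 241), (23, 79, 243), (23, 80, 243)] [(20, 124, 136), (18, 98, 151), (17, 97, 150), (17, 96, 151), (17, 97, 150), (14, 129, 174), (13, 130, 181), (14, 129, 174)]
334 [(19, 97, 226), (19, 93, 230), (20, 92, 229), (19, 95, 228), (18, 98, 153), (17, 99, 144), (17, 98, 158), (23, 76, 244), (23, 78, 244)] [(18, 109, 154), (17, 97, 152), (17, 97, 150), (17, 94, 149), (17, 96, 149), (13, 128, 179), (13, 130, 175), (14, 131, 175)]
345 [(21, 89, 237), (20, 95, 232), (21, 89, 235), (19, 94, 227), (19, 94, 227), (17, 95, 131), (18, 94, 130), (20, 91, 232), (20, 91, 233)] [(17, 99, 218), (19, 95, 228), (17, 98, 164), (17, 98, 149), (13, 127, 167), (14, 132, 168), (14, 130, 178), (13, 130, 175)]
[array([321.1, 367.5]), array([321.1, 365.7]), array([321.1, 315. ]), array([321. , 260.2]), array([321. , 258.1])]
```

Emit:
{"method": "drive_tool", "body": {
  "rows": [
    [[0.01, 0.03, -0.2, 0, 0, 0], [0, 0, -0.2, 0, 0, 0], [0, 0, -0.2, 0, 0, 0], [0, 0, -0.15, 0, 0, 0], [0, 0, -0.05, 0, 0, 0], [0, 0, 0, 0, 0, 0], [0, 0, 0, 0, 0, 0], [0, 0, 0, 0, 0, 0], [0, 0, 0, 0, 0, 0], [0, 0, 0, 0, 0, 0]]
  ]
}}

```text
t: 24.3
tcp_pos: [539.6, 113.7, 90.0]
eef_rot: [-3.068, -0.676, -0.001]
force: [-0.0, 0.9, -1.4]
width: 0.629
grip_force: 37.6
```

Emit:
{"method": "drive_tool", "body": {
  "rows": [
    [[0, -0.006, -0.1, 0, 0, 0], [0, 0, -0.1, 0, 0, 0], [0, 0, -0.1, 0, 0, 0], [0, 0, -0.08, 0, 0, 0], [0, 0, -0.06, 0, 0, 0], [0, 0, -0.03, 0, 0, 0], [0, 0, 0, 0, 0, 0], [0, 0, 0, 0, 0, 0], [0, 0, 0, 0, 0, 0], [0, 0, 0, 0, 0, 0]]
  ]
}}

```text
t: 25.3
tcp_pos: [539.5, 113.4, 66.4]
eef_rot: [-3.068, -0.676, -0.0]
force: [-0.3, -0.8, -1.0]
width: 0.627
grip_force: 37.6
```

Emit:
{"method": "drive_tool", "body": {
  "rows": [
    [[0, 0, -0.02, 0, 0, 0], [0, 0, -0.02, 0, 0, 0], [0, 0, 0, 0, 0, 0], [0, 0, 0, 0, 0, 0], [0, 0, 0, 0, 0, 0], [0, 0, 0, 0, 0, 0], [0, 0, 0, 0, 0, 0], [0, 0, 0, 0, 0, 0], [0, 0, 0, 0, 0, 0], [0, 0, 0, 0, 0, 0]]
  ]
}}

```text
t: 26.3
tcp_pos: [539.5, 113.4, 64.5]
eef_rot: [3.068, 0.676, 0.0]
force: [-1.6, -1.1, 4.6]
width: 0.632
grip_force: 38.3
```

Contact at the expected height. Releasing and lifting clear.

Emit:
{"method": "drive_tool", "body": {
  "rows": [
    [[0, 0, 0, 0, 0, 0], [0, 0, 0, 0, 0, 0], [0, 0, 0, 0, 0, 0], [0, 0, 0, 0, 0, 0], [0, 0, 0, 0, 0, 0], [0, 0, 0.2, 0, 0, 0], [0, 0, 0.5, 0, 0, 0], [0, 0, 0.4, 0, 0, 0], [0, 0, 0.2, 0, 0, 0], [0, 0, 0, 0, 0, 0]]
  ],
  "claw": 70
}}

```text
t: 27.3
tcp_pos: [540.2, 113.5, 130.7]
eef_rot: [3.068, 0.676, 0.004]
force: [0.2, -0.2, -0.1]
width: 0.821
grip_force: 0.0
```

Run:
```python
from h import *
for i in range(3):viewer.grab_frame("wrist")
s,f,KT=shot("wrist","w12");print(s["t"],s["tcp_pos"],yaw(s),s["width"],s["force"])
Rm=R.from_rotvec(s["eef_rot"]).as_matrix()
hsv=cv2.cvtColor(f,cv2.COLOR_BGR2HSV)
P=lambda x,y,z:proj(*KT,np.r_[s["tcp_pos"][:2],z]+Rm@[x,y,0])
c=P(-1.4,1.1,56);print("disc centre expected",c,"rim",P(26.6,1.1,56),P(-29.4,1.1,56),P(-1.4,-26.9,56),P(-1.4,29.1,56),"socket top",P(-1.4,1.1,70))
# brass mask: more saturated than the wood
m=((hsv[...,1]>112)&(hsv[...,0]>16)&(hsv[...,0]<30)).astype(np.uint8)
u,v=c.astype(int);q=np.zeros_like(m);q[v-30:v+30,u-30:u+30]=m[v-30:v+30,u-30:u+30]
b=max(cv2.findContours(q,0,1)[0],key=cv2.contourArea);print("brass",cv2.minEnclosingCircle(b),cv2.contourArea(b),cv2.boundingRect(b))
h=[tuple(int(x) for x in hsv[v,uu]) for uu in range(u-55,u+56,3)];print(u-55,h)
print(v-60,[tuple(int(x) for x in hsv[vv,u+15]) for vv in range(v-60,v+61,3)])
```

```text
27.45 [539.04687383 113.25884756 128.48567045] 24.852519946019232 0.8190045372917628 [-0.04312372 -0.3355886  -0.21523088]
disc centre expected [323.1107121 264.1967266] rim [323.19234186 222.08003893] [323.03554871 302.97710786] [279.55452576 264.16494572] [366.65351429 264.22849772] socket top [323.16924868 273.05206519]
brass ((322.17242431640625, 269.85345458984375), 16.167835235595703) 657.0 (310, 254, 27, 33)
268 [(22, 67, 241), (22, 66, 242), (22, 66, 241), (22, 66, 241), (22, 84, 241), (22, 83, 241), (22, 84, 240), (21, 87, 238), (22, 89, 236), (21, 89, 237), (22, 84, 241), (22, 78, 244), (23, 77, 244), (22, 83, 243), (20, 102, 230), (20, 128, 173), (21, 124, 233), (22, 123, 235), (20, 130, 216), (20, 130, 216), (20, 130, 215), (19, 126, 128), (19, 121, 103), (18, 100, 146), (18, 96, 143), (17, 96, 157), (19, 95, 226), (19, 97, 223), (18, 99, 219), (18, 97, 221), (17, 100, 216), (17, 100, 207), (18, 101, 200), (19, 58, 132), (18, 84, 146), (18, 81, 145), (19, 85, 144)]
204 [(22, 67, 241), (17, 100, 161), (17, 98, 166), (17, 99, 170), (17, 100, 179), (21, 90, 236), (18, 99, 149), (17, 95, 129), (19, 93, 233), (19, 93, 233), (20, 93, 233), (20, 92, 233), (20, 91, 233), (20, 92, 233), (20, 91, 232), (20, 92, 232), (20, 93, 231), (20, 93, 230), (19, 94, 229), (17, 99, 173), (17, 97, 145), (17, 98, 146), (17, 96, 146), (17, 96, 144), (18, 97, 144), (17, 97, 144), (17, 96, 143), (17, 98, 153), (19, 97, 224), (17, 95, 145), (17, 98, 146), (17, 95, 148), (17, 96, 146), (15, 112, 155), (13, 128, 173), (14, 128, 171), (13, 129, 166), (13, 127, 165), (13, 130, 163), (13, 131, 162), (13, 128, 164)]
```

The measured disc rim (left 280, right 366) and the socket top agree with a flat, centred disc, and the gripper is clear. Handing in.

```bash
python3 -c "
from workcell import env
print(env.hand_in())"
```

```text
the job is handed in; nothing more can be done
None
```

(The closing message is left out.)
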